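# Set the thickness gauge on a sample before analysis

## Task

Press down on the blue pad of the flat sample holder and drag it back along its rails until it is fully home against the yellow stop, with the sample disc under the gauge. Then bring the gauge down by its orange knob until the sprung foot rests on the sample and the dial reads about 5 mm (in the green band, 3 to 7 mm), and let go so that it stays there. Never drive the foot to the end of its travel (past 13 mm), and leave everything else on the bench where it is.

Things in the scene. Friction and masses are not known exactly. Their poses are not given: they have to be found in the camera images.
- gauge: Thickness gauge, fixed to the bench. Origin on the foot's vertical axis at bench height; x along the rails away from the stop (and the robot), y towards the column, z up. Grey base plate x -200..+110, y -85..+135, polished top 30 mm up. Two rails along x, 10 mm high, inner faces at y = +-51. A steel column 34 mm thick stands at (0, 108), to 195 mm up
- stop (a point): centre of the top of the yellow stop bar that lies across the near end of the rails, 14 mm thick, 11 mm high above the base plate; it lies at x = -177 mm in the gauge's frame, its stop face (towards +x) at -170
- boss_top (a point): on the foot axis, at the top of the fixed cream arm, 151 mm above the bench; the arm runs from the column to a 44 mm round boss here, is 34 mm wide and 27 mm high. The carriage slides through it; what is above it belongs to the carriage
- gauge_carriage (a joint): how far the carriage (spindle, knob and dial, with the sprung foot under it) is down from its top position, m, 0 to 0.068; it starts between 0 and 0.015. It stays where it is left: about 5 N pushes it down and 13 N lifts it; once the foot rests on something its spring adds to the one and helps the other
- knob (a point): centre of the carriage's knob, an upright orange cylinder 30 mm in diameter, 40 mm high, on the foot axis; this point is at half its height, 250 mm above the bench less gauge_carriage. Under the knob is a 22 mm spindle. A tilted dial 56 mm in diameter rides beside it, centre 66 mm towards the gauge's -y and 34 mm lower
- gauge_foot (a joint): reading of the sprung foot: how far it is pushed up into the carriage, m, 0 (free) to 0.015 (end of travel). Spring 0.4 N/mm, 2 N preload (4 N at 5 mm). The dial's red hand shows it: at 0 it points to the gauge's +y, seen from above it turns clockwise by 17 degrees a mm; green band 3 to 7 mm, short red mark at 14 mm
- foot_tip (a point): centre of the underside of the foot, a brass disc 22 mm in diameter; it is 105 mm above the bench, less gauge_carriage, plus gauge_foot
- holder: loose aluminium plate 200 (x) by 96 (y) by 16 mm thick, 0.3 to 0.7 kg, flat on the gauge's base between the rails (3 mm play each side), x along the rails. Origin: centre of the underside. Fully home its near edge touches the stop and its origin is at x = -70 mm in the gauge's frame; it starts 30 to 55 mm deeper. Slides easily on the base (friction about 0.2)
- pad (a point): centre of the top of the blue rubber pad on the holder's near end, 36 mm (x) by 68 mm (y), 2 mm above the plate (18 mm above the holder's underside), high friction (about 1.2); 78 mm from the holder's origin towards its near edge
- sample_axis (a point): on the sample's vertical axis, level with the holder's top face, 70 mm from the holder's origin towards its far edge. The sample, a copper-brown disc 60 mm in diameter with a flat top, stands out of the plate here; how far differs from sample to sample (3 to 15 mm above this point) and is not told: feel for it with the gauge. It does not sink under the foot
- ref_disc: bystander: steel cylinder, 36 mm in diameter, 28 mm high, standing on the gauge's base beside the rail on the column's side; origin at the centre of its underside
- jar: bystander: amber jar with white cap, 54 mm in diameter, 75 mm high, on the bench beside the gauge, on the side away from the column; origin at the centre of its underside
- wash_bottle: bystander: white bottle with blue cap, 60 mm in diameter, 150 mm high; origin at the centre of its underside
- tray: bystander: blue divided tray, 150 x 110 x 30 mm; origin at the centre of its underside
- beaker: bystander: glass beaker, 70 mm in diameter, 90 mm high; origin at the centre of its underside
- spatula: bystander: spatula 160 mm long lying on the bench; origin under its middle
- mouse: bystander: black computer mouse, 105 x 62 x 31 mm; origin at the centre of its underside
There are look-alikes about, which are no part of the job. Leave any purple or turquoise look-alike of the holder alone.

How it is judged:
By the outcome, as a careful person would: the job done as asked, in the order asked, and still so for the second after the job is handed in, with the robot touching nothing.
It also fails if it takes over 59 s, if anything falls off the work surface, if the arm or the gripper's body presses on something with over 40 N, if the wrist force passes 120 N, or if a joint passes its speed limit or range.

## Robot

A 6-joint arm with a two-finger parallel gripper is mounted at the origin on the work surface. World frame = base frame: x ahead of the robot, y to its left, z up, the work surface at z = 0. Lengths are in m, angles in rad, forces in N, time in s.
With the tool pointing down it reaches from about 0.35 to 0.85 m from the base axis. Payload 8.1 kg.
Tool frame: the origin (TCP) lies midway between the tips of the shut fingers; the grasp point (between the pads) lies 19 mm behind it; z points along the fingers, x is the direction in which the jaws open and shut, and the axes are right-handed (so a half turn about z gives the same grasp; the last joint's range is limited). The gripper opens to 85 mm and grips with 20 to 120 N. Pads are 22 mm wide; open, the fingers measure 114 mm over their backs; the gripper's body (76 mm by 85 mm) begins 54 mm behind the grasp point. The pads swing forward as they close: fully open they stand 13 mm farther back than shut.
Start: joints at [-1.286, 0.13, 1.488, -0, 1.523, -0.085], TCP at [0.217, -0.559, 0.208] pointing down, gripper open.
Joint ranges: [-2.96, 2.96], [-0.89, 2.26], [0.02, 2.5], [-1.34, 4.48], [0, 2.73], [-2.66, 2.66]. Speed limits (rad/s): [2.39, 2.39, 2.79, 3.14, 3.14, 3.14].

## Interface

Orientations are given as a 3x3 rotation matrix whose columns are the frame's x, y, z axes.
In Python, from station import bot gives the robot as it stands. The module is installed in compiled form; this text tells all that it offers.
- The arm moves only by the tool carry_out, never from a script. Its argument "commands" is one flat list of numbers, 7 for each row, row after row: the shift along the tool's x, y, z in cm, then the turn, a rotation vector about the tool's x, y, z in rad, then the finger opening in cm, from 0 to 8.54. In form: [dx, dy, dz, rx, ry, rz, hand, dx, dy, dz, rx, ry, rz, hand, ...]. A call has 1 to 12 rows; each row is the pose to reach, as a shift and turn from the pose measured when the call began, along the tool's axes at that moment; what a row does not reach only later rows make up. A row lasts 1/12 s, in which the tool goes at most 41.7 mm and 7.16 degrees, less where a joint would pass 70% of its speed; a pose out of reach is approached as far as the arm can. A call with a gripper value outside its range is refused whole. The fingers move at their own pace and stop on an object; "newtons" is the grip in N (left out, the last holds). Time passes only in rows, so rows that repeat a pose let the fingers close. It gives the time, the measured TCP pose, the force and the opening at its end, in the units of the state.
- bot.read_state(): the state, without advancing time (a new reading comes with each control period).
- bot.capture(name): name is "scene" or "side" or "wrist"; returns a dict with "color" (480x640x3 uint8, red, green, blue), "vfov" (degrees; the focal length in pixels is half the picture's height over the tangent of half this angle, whatever the lens; pixels are square), "cx", "cy" (the principal point, pixels), "R" (3x3) and "t" (3): a world point X has camera coordinates R X + t. Camera axes: x right, y down, z forward; pixel columns grow to the right and rows downward; lengths in m; the calibration is good to about 2 mm. The wrist camera is an equidistant fisheye: a pixel r from the principal point sees the ray r / f radians off the axis. A picture is of the moment at which its call begins. There is no depth.
- bot.job_done(): hands the job in, once; it reports no verdict.
The state is a dict: "time": time; "joints": joint angles; "joint_velocities": joint speeds; "joint_torque": joint torques, N m; "eef_pos": TCP position; "tcp_rot": TCP orientation; "force": force on the tool from outside, world axes, zero at the start; "wrist_torque": the same for the moment, N m; "gripper_width": finger opening in m.
Only numpy, scipy, OpenCV 4.12 (cv2) and the standard library are available. Lean on these libraries where they do the work, as an engineer would, in place of code of your own. Each camera call takes 0.05 s, during which the arm holds its last target.

## Working session

There is one attempt and no reset: what is moved stays moved. The work goes in short steps, Python scripts to look and compute and a tool call to move; the robot and the scene stay as the last step left them, time stands still between calls to the robot, and variables do not carry over. Pictures are saved under pics/ and viewed, and the job is handed in when it is done.

Besides the shell and the picture viewer there is one more tool, called after "Call:" by a JSON object that holds its "op" and its "data". carry_out: Moves the arm, as the interface text tells. Its arguments: {"type":"object","properties":{"commands":{"type":"array","items":{"type":"number"}},"newtons":{"type":"number"}},"required":["commands"]}

```bash
mkdir -p pics; python3 - <<'E'
from station import bot
import cv2,numpy as np
for n in ["scene","side","wrist"]:
    c=bot.capture(n); cv2.imwrite(f"pics/{n}0.png",c["color"][:,:,::-1])
    print(n,c["vfov"],c["cx"],c["cy"],np.round(c["R"],4).tolist(),np.round(c["t"],4).tolist())
s=bot.read_state(); print(s["time"],s["eef_pos"],s["tcp_rot"],s["force"],s["gripper_width"])
E
```

```text
scene 56.2109699297808 324.9652075121484 245.00384946067797 [[-0.5119, 0.8589, 0.0143], [0.4449, 0.2794, -0.8509], [-0.7349, -0.4292, -0.5251]] [0.186, -0.0519, 1.6126]
side 44.52621183036829 317.85126525645484 248.29325752861303 [[-0.9978, -0.0655, 0.0056], [-0.0491, 0.6873, -0.7247], [0.0436, -0.7234, -0.689]] [0.4154, 0.1339, 1.7385]
wrist 65.70646984690485 314.3774217504468 237.24933437124835 [[0.3611, -0.9325, -0.0017], [-0.8893, -0.3449, 0.3003], [-0.2806, -0.1069, -0.9538]] [-0.5991, -0.0389, 0.3809]
0.15 [ 0.21672318 -0.55898189  0.20706197] [[ 3.61401257e-01 -9.32410292e-01 -4.21958505e-04]
 [-9.32409218e-01 -3.61401483e-01  1.42028486e-03]
 [-1.47678465e-03 -1.19854733e-04 -9.99998902e-01]] [-0.26858112  0.02554459 -0.23720894] 0.08542077047845488
```

View pics/scene0.png

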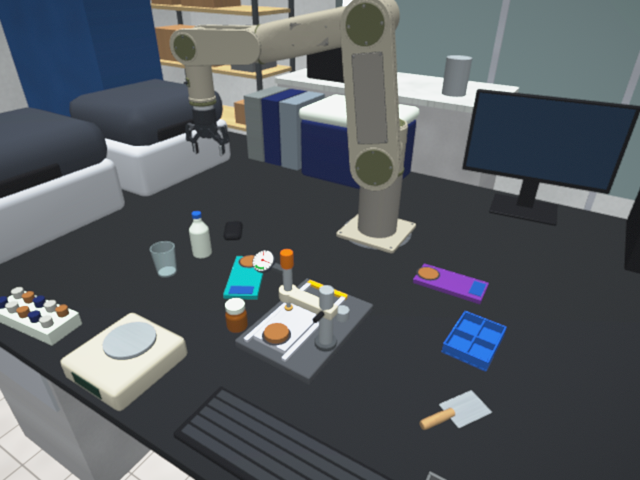

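View pics/side0.png

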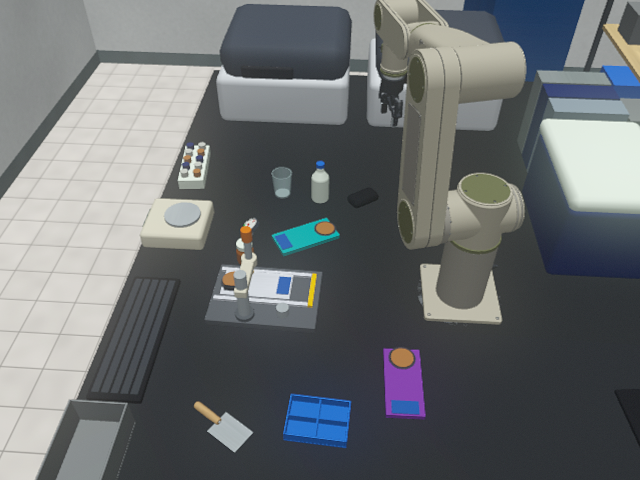

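View pics/wrist0.png

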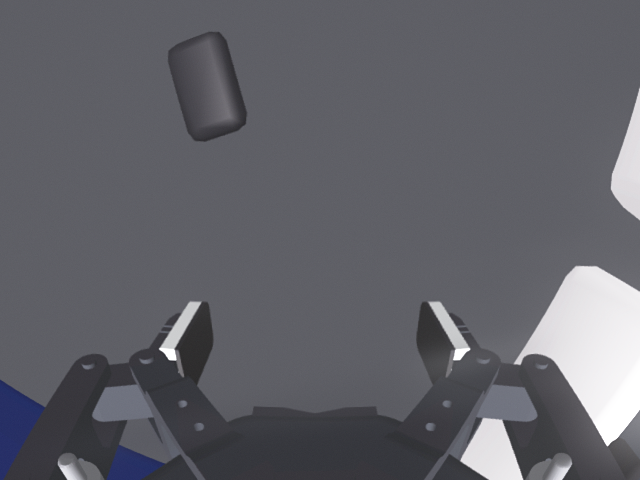

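Three holder-like things: purple (scene 451,282), turquoise (scene 245,277), and the aluminium one between the gauge's rails (side 275,286, pad 284,285). The last one fits the description. I'll confirm it in enlarged crops.

```bash
python3 - <<'E'
import cv2
a=cv2.imread("pics/scene0.png")[220:390,210:400]; cv2.imwrite("pics/sc_crop.png",cv2.resize(a,None,fx=3.5,fy=3.5,interpolation=cv2.INTER_CUBIC))
a=cv2.imread("pics/side0.png")[205:335,195:335]; cv2.imwrite("pics/si_crop.png",cv2.resize(a,None,fx=4.5,fy=4.5,interpolation=cv2.INTER_CUBIC))
E
```

```text
(no output)
```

View pics/sc_crop.png

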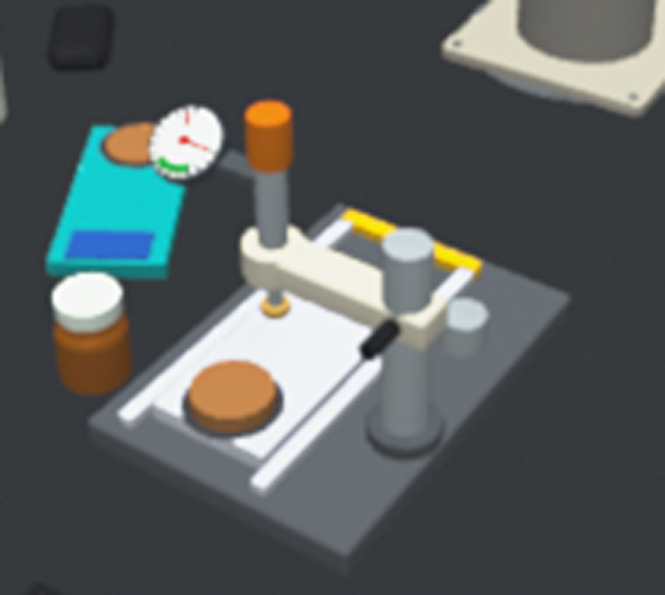

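View pics/si_crop.png

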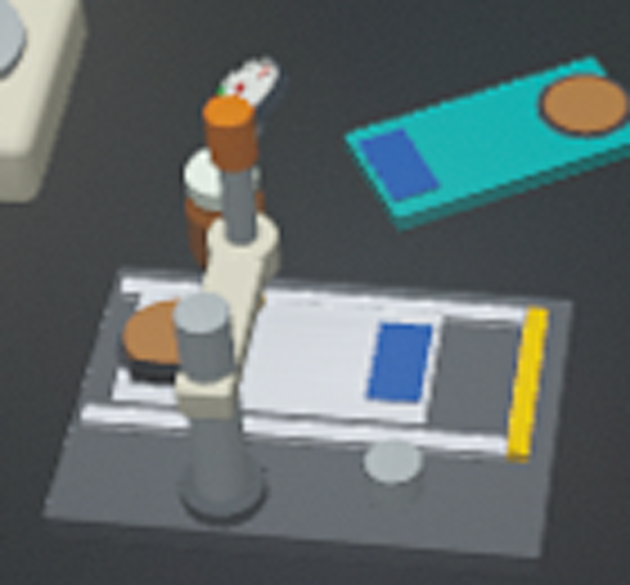

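```bash
cat > h.py <<'E'
import numpy as np,cv2
from scipy.optimize import least_squares
from station import bot
def proj(c,X):
    X=np.atleast_2d(X); p=X@np.array(c["R"]).T+np.array(c["t"]); f=240/np.tan(np.radians(c["vfov"])/2)
    return np.c_[c["cx"]+f*p[:,0]/p[:,2],c["cy"]+f*p[:,1]/p[:,2]]
def projw(c,X):
    X=np.atleast_2d(X); p=X@np.array(c["R"]).T+np.array(c["t"]); f=240/np.tan(np.radians(c["vfov"])/2)
    rr=np.hypot(p[:,0],p[:,1]); th=np.arctan2(rr,p[:,2])
    return np.c_[c["cx"]+f*th*p[:,0]/rr,c["cy"]+f*th*p[:,1]/rr]
def G(P,x,y,yaw):
    P=np.atleast_2d(P)/1000.; c,s=np.cos(yaw),np.sin(yaw)
    return np.c_[x+c*P[:,0]-s*P[:,1],y+s*P[:,0]+c*P[:,1],P[:,2]]
def backz(c,uv,z):
    f=240/np.tan(np.radians(c["vfov"])/2);R=np.array(c["R"]);t=np.array(c["t"])
    d=R.T@np.array([(uv[0]-c["cx"])/f,(uv[1]-c["cy"])/f,1]);o=-R.T@t
    return o+d*(z-o[2])/d[2]
E
cat > fit.py <<'E'
from h import *
S=bot.capture("scene");D=bot.capture("side")
cs=lambda u,v:(210+(u+.5)/3.5-.5,220+(v+.5)/3.5-.5); cd=lambda u,v:(195+(u+.5)/4.5-.5,205+(v+.5)/4.5-.5)
# gauge frame pts
ds=[((-200,135,30),cs(570,296)),((110,135,30),cs(345,553)),((110,-85,30),cs(93,423)),((-200,-85,30),cs(340,207)),((0,108,195),cs(408,244))]
dd=[((-200,-85,30),cd(573,300)),((-200,135,30),cd(541,555)),((110,135,30),cd(45,517)),((110,-85,30),cd(120,270)),((0,108,195),cd(204,312))]
kS,kD=cs(268,115),cd(229,110)
pad=[cd(380,322),cd(433,325),cd(420,402),cd(367,398)]
def pads(h): return [(h-78+18,-34,48),(h-78-18,-34,48),(h-78-18,34,48),(h-78+18,34,48)]
def res(p):
    x,y,w,car,h=p; r=[]
    for c,dat in((S,ds),(D,dd)):
        r.append(proj(c,G([a for a,_ in dat],x,y,w))-np.array([b for _,b in dat]))
    k=G((0,0,270-car),x,y,w)
    r.append(proj(S,k)-kS);r.append(proj(D,k)-kD)
    r.append(proj(D,G(pads(h),x,y,w))-np.array(pad))
    return np.concatenate(r).ravel()
g0=backz(D,cd(229,400),0.03)
best=None
for w in np.radians([-30,0,30]):
    s=least_squares(res,[g0[0],g0[1],w,7,-30],x_scale=[.01,.01,.05,5,5],loss="soft_l1")
    if best is None or s.cost<best.cost: best=s
print(best.cost,best.x,np.degrees(best.x[2]));print(np.round(res(best.x).reshape(-1,2),1).tolist())
E
python3 fit.py
```

```text
8.32621972245112 [  0.60905668   0.04243761  -0.03091923  17.54589734 -18.09071499] -1.7715411598904434
[[1.5, -0.8], [1.2, 0.2], [-1.8, -1.3], [0.1, -1.9], [0.8, -0.7], [-0.0, -0.6], [-0.2, 0.1], [-1.4, -0.4], [-0.9, -1.4], [-0.8, -0.3], [0.8, -0.4], [-0.4, 0.5], [-0.0, -0.4], [0.4, -0.2], [0.2, -0.1], [-0.6, -0.2]]
```

```bash
python3 - <<'E'
from h import *
s=bot.read_state();w=bot.capture("wrist")
C=-np.array(w["R"]).T@np.array(w["t"]);R=s["tcp_rot"]
print("cam in tool",R.T@(C-s["eef_pos"]), "cam axes in tool (cols)",np.round(R.T@np.array(w["R"]).T,3).tolist(),s["joints"],s["time"])
# goals
yaw=-0.031
Rg=np.array([[np.cos(yaw),np.sin(yaw),0],[np.sin(yaw),-np.cos(yaw),0],[0,0,-1]])
import scipy.spatial.transform as T
for name,p in (("view",G((-150,0,330),.609,.0424,yaw)[0]),("pad",G((-96,0,48),.609,.0424,yaw)[0])):
    print(name,p,"shift cm",R.T@(p-s["eef_pos"])*100,"rot",T.Rotation.from_matrix(R.T@Rg).as_rotvec())
E
```

```text
cam in tool [-1.15580998e-05 -7.70263372e-02 -1.67072568e-01] cam axes in tool (cols) [[1.0, -0.0, -0.0], [0.0, 0.954, 0.3], [0.0, -0.3, 0.954]] [-1.28638091e+00  1.30779251e-01  1.48871030e+00  1.98498247e-05
  1.52299243e+00 -8.53653693e-02] 0.25
view [0.45907207 0.04704926 0.33      ] shift cm [-47.77878269 -44.49827079 -12.21498814] rot [-6.01794890e-04  7.25207759e-04 -1.17001642e+00]
pad [0.51304612 0.04537552 0.048     ] shift cm [-45.64710639 -49.46766351  15.98361275] rot [-6.01794890e-04  7.25207759e-04 -1.17001642e+00]
```

Call:
{"op": "carry_out", "data": {"commands": [0, 0, -4, 0, 0, 0, 0, 0, 0, -8, 0, 0, 0, 0, 0, 0, -12.2, 0, 0, 0, 0, -48, -44.5, -12.2, 0, 0, -1.17, 0, -48, -44.5, -12.2, 0, 0, -1.17, 0, -48, -44.5, -12.2, 0, 0, -1.17, 0, -48, -44.5, -12.2, 0, 0, -1.17, 0, -48, -44.5, -12.2, 0, 0, -1.17, 0, -48, -44.5, -12.2, 0, 0, -1.17, 0, -48, -44.5, -12.2, 0, 0, -1.17, 0, -48, -44.5, -12.2, 0, 0, -1.17, 0, -48, -44.5, -12.2, 0, 0, -1.17, 0]}}

```text
time: 1.3
eef_pos: [0.3554, -0.2089, 0.3298]
tcp_rot: [[0.998, -0.07, 0.001], [-0.07, -0.998, 0.0], [0.001, -0.0, -1.0]]
force: [0.4, -0.9, 0.4]
gripper_width: 0.0002
```

```bash
cat > go.py <<'E'
import sys
from h import *
from scipy.spatial.transform import Rotation as T
yaw=-0.031
def goal(P,g=(.609,.0424,-.031)):
    s=bot.read_state();R=s["tcp_rot"];w=g[2]
    Rg=np.array([[np.cos(w),np.sin(w),0],[np.sin(w),-np.cos(w),0],[0,0,-1]])
    p=G(P,*g)[0]
    print("t",s["time"],"tcp",np.round(s["eef_pos"],4),"F",np.round(s["force"],2),"shift cm",np.round(R.T@(p-s["eef_pos"])*100,2),"rot",np.round(T.from_matrix(R.T@Rg).as_rotvec(),3))
E
python3 -c "
from go import *
goal((-150,0,330))"
```

```text
t 1.3 tcp [ 0.3554 -0.2089  0.3298] F [ 0.36 -0.87  0.41] shift cm [ 8.550e+00 -2.626e+01 -1.000e-02] rot [-0.    -0.001 -0.039]
```

Call:
{"op": "carry_out", "data": {"commands": [8.5, -26.3, 0, 0, 0, -0.039, 0, 8.5, -26.3, 0, 0, 0, -0.039, 0, 8.5, -26.3, 0, 0, 0, -0.039, 0, 8.5, -26.3, 0, 0, 0, -0.039, 0, 8.5, -26.3, 0, 0, 0, -0.039, 0, 8.5, -26.3, 0, 0, 0, -0.039, 0, 8.5, -26.3, 0, 0, 0, -0.039, 0, 8.5, -26.3, 0, 0, 0, -0.039, 0, 8.5, -26.3, 0, 0, 0, -0.039, 0]}}

```text
time: 2.05
eef_pos: [0.4586, 0.0489, 0.3295]
tcp_rot: [[1.0, -0.028, -0.0], [-0.028, -1.0, 0.0], [-0.0, -0.0, -1.0]]
force: [0.1, -0.9, -0.4]
gripper_width: 0.0003
```

```bash
python3 - <<'E'
from go import *
goal((-96,0,80))
c=bot.capture("wrist");np.save("w1.npy",dict(c),allow_pickle=True);cv2.imwrite("pics/w1.png",c["color"][:,:,::-1])
g=(.609,.0424,-.031)
for P in [(-200,-85,30),(-200,135,30),(110,135,30),(110,-85,30),(-78,-34,48),(-114,-34,48),(-114,34,48),(-78,34,48),(-170,51,40),(0,108,195),(0,0,253)]:print(P,np.round(projw(c,G(P,*g)),1))
E
```

```text
t 2.05 tcp [0.4586 0.0489 0.3295] F [ 0.08 -0.94 -0.44] shift cm [ 5.46  0.2  24.95] rot [-0.     0.     0.003]
(-200, -85, 30) [[277.1 249.1]]
(-200, 135, 30) [[274.4  79.7]]
(110, 135, 30) [[508.   93.8]]
(110, -85, 30) [[494.4 248.8]]
(-78, -34, 48) [[372.1 215.7]]
(-114, -34, 48) [[343.5 215.5]]
(-114, 34, 48) [[344.6 161. ]]
(-78, 34, 48) [[374.1 161.6]]
(-170, 51, 40) [[298.5 146.4]]
(0, 108, 195) [[490.3  99.4]]
(0, 0, 253) [[511.7 240.3]]
```

View pics/w1.png

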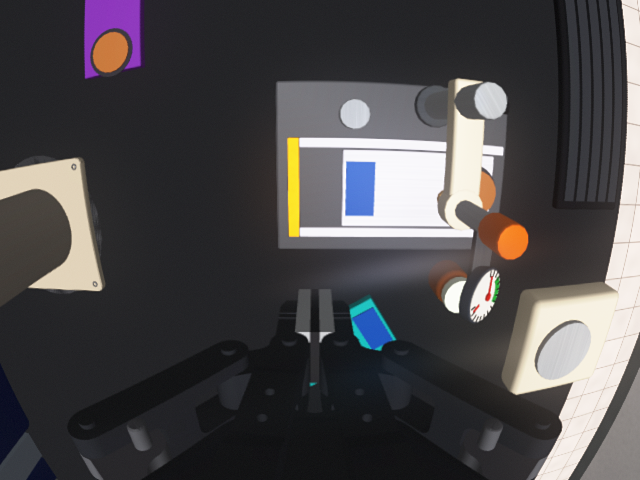

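```bash
python3 - <<'E'
import cv2
a=cv2.imread("pics/w1.png")
b=cv2.resize(a[70:260,265:420],None,fx=3.1*1,fy=3.1,interpolation=cv2.INTER_CUBIC);c=cv2.resize(a[60:330,420:540],None,fx=2.2,fy=2.2,interpolation=cv2.INTER_CUBIC)
cv2.imwrite("pics/w1b.png",b);cv2.imwrite("pics/w1c.png",c)
E
```

```text
(no output)
```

View pics/w1b.png

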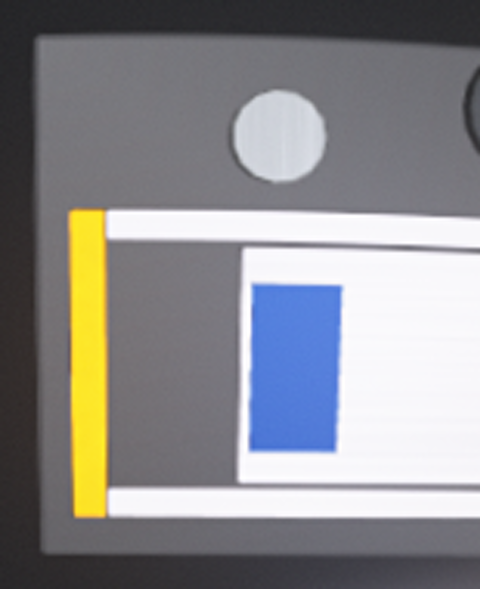

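View pics/w1c.png

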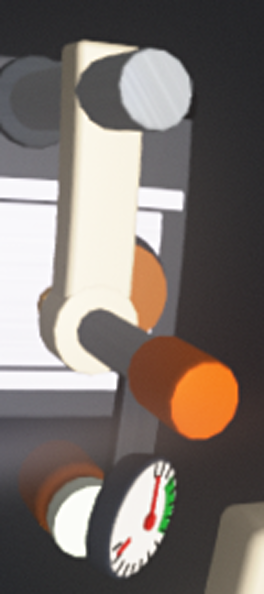

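```bash
cat > fit2.py <<'E'
exec(open("fit.py").read().split("g0=")[0])
W=np.load("w1.npy",allow_pickle=True).item()
cb=lambda u,v:(265+(u+.5)/3.1-.5,70+(v+.5)/3.1-.5)
dw=[((-200,135,30),cb(36,38)),((-200,-85,30),cb(43,552)),((-170,51,40),cb(106,240)),((-170,-51,40),cb(107,487)),((0,108,195),(491,99.7))]
pw=[cb(336,452),cb(248,451),cb(250,284),cb(342,286)]
def res2(p):
    x,y,w,car,h=p
    r=[res(p)*0.8, (projw(W,G([a for a,_ in dw],x,y,w))-np.array([b for _,b in dw])).ravel(),
     (projw(W,G(pads(h),x,y,w))-np.array(pw)).ravel(),(projw(W,G((0,0,270-car),x,y,w))-np.array([513,241.5])).ravel()]
    return np.concatenate(r)
s=least_squares(res2,[.609,.0424,-.031,15,-18],x_scale=[.01,.01,.05,5,5],loss="soft_l1",f_scale=.7)
print(s.cost,s.x);print(np.round(res2(s.x).reshape(-1,2),1).tolist())
E
python3 fit2.py
```

```text
8.573998126147435 [  0.60975606   0.04212442  -0.03109942  16.09043801 -17.72037419]
[[1.0, -0.6], [0.7, 0.3], [-1.7, -1.0], [-0.1, -1.4], [0.4, -0.5], [-0.2, -0.6], [-0.4, -0.0], [-1.3, -0.4], [-0.9, -1.2], [-0.9, -0.3], [0.4, -0.6], [-0.6, 0.0], [-0.3, -0.4], [0.0, -0.2], [-0.1, -0.2], [-0.7, -0.2], [-1.2, -2.0], [-0.9, 1.6], [0.2, -0.5], [0.4, 0.1], [0.1, 0.1], [-0.2, 0.4], [-0.3, 0.5], [0.2, -0.0], [-0.1, -0.1], [0.0, -0.5]]
```

```bash
sed -i 's/(.609,.0424,-.031)/(.6098,.0421,-.031)/' go.py; python3 -c "
from go import *
goal((-95.7,0,60))"
```

```text
t 2.2 tcp [0.4584 0.0466 0.3299] F [ 0.22  0.2  -0.02] shift cm [ 5.57 -0.03 26.99] rot [ 0.    -0.    -0.001]
```

Call:
{"op": "carry_out", "data": {"commands": [5.6, 0, 4, 0, 0, 0, 0, 5.6, 0, 8, 0, 0, 0, 0, 5.6, 0, 12, 0, 0, 0, 0, 5.6, 0, 16, 0, 0, 0, 0, 5.6, 0, 20, 0, 0, 0, 0, 5.6, 0, 23.5, 0, 0, 0, 0, 5.6, 0, 26, 0, 0, 0, 0, 5.6, 0, 27, 0, 0, 0, 0, 5.6, 0, 27, 0, 0, 0, 0, 5.6, 0, 27, 0, 0, 0, 0]}}

```text
time: 3.03
eef_pos: [0.5152, 0.0439, 0.0613]
tcp_rot: [[0.999, -0.034, 0.001], [-0.034, -0.999, -0.0], [0.001, 0.0, -1.0]]
force: [-0.0, -0.1, 0.9]
gripper_width: -0.0003
```

```bash
python3 - <<'E'
from go import *
goal((-95.7,0,48))
c=bot.capture("wrist");cv2.imwrite("pics/w2.png",c["color"][:,:,::-1])
E
```

```text
t 3.0333 tcp [0.5152 0.0439 0.0613] F [-0.04 -0.11  0.85] shift cm [-0.11 -0.11  1.33] rot [ 0.    -0.001 -0.003]
```

View pics/w2.png

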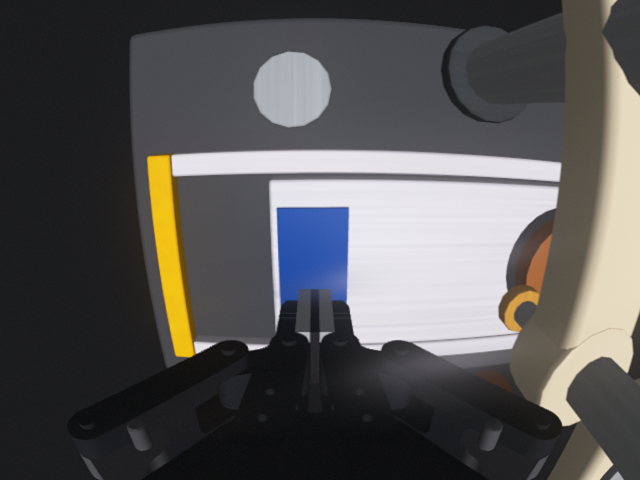

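The fingers (315,300) stand over the blue pad (278–349, 207–300). Next I'll descend gently to contact.

Call:
{"op": "carry_out", "data": {"commands": [0, 0, 0.6, 0, 0, 0, 0, 0, 0, 1.0, 0, 0, 0, 0, 0, 0, 1.2, 0, 0, 0, 0, 0, 0, 1.2, 0, 0, 0, 0]}}

```text
time: 3.42
eef_pos: [0.5166, 0.0441, 0.0508]
tcp_rot: [[0.999, -0.033, 0.005], [-0.033, -0.999, -0.0], [0.005, 0.0, -1.0]]
force: [0.3, 0.5, 0.0]
gripper_width: 0.0001
```

Call:
{"op": "carry_out", "data": {"commands": [0, 0, 0.1, 0, 0, 0, 0, 0, 0, 0.1, 0, 0, 0, 0]}}

```text
time: 3.58
eef_pos: [0.5167, 0.0442, 0.0499]
tcp_rot: [[0.999, -0.033, 0.005], [-0.033, -0.999, -0.0], [0.005, 0.0, -1.0]]
force: [0.8, -0.1, 0.2]
gripper_width: -0.0004
```

Call:
{"op": "carry_out", "data": {"commands": [0, 0, 0.1, 0, 0, 0, 0, 0, 0, 0.1, 0, 0, 0, 0]}}

```text
time: 3.75
eef_pos: [0.5166, 0.0443, 0.0487]
tcp_rot: [[0.999, -0.033, 0.004], [-0.033, -0.999, -0.0], [0.004, 0.0, -1.0]]
force: [-0.6, 0.1, -0.6]
gripper_width: -0.0002
```

Call:
{"op": "carry_out", "data": {"commands": [0, 0, 0.1, 0, 0, 0, 0, 0, 0, 0.1, 0, 0, 0, 0]}}

```text
time: 3.92
eef_pos: [0.5164, 0.0443, 0.0475]
tcp_rot: [[0.999, -0.033, 0.004], [-0.033, -0.999, -0.0], [0.004, 0.0, -1.0]]
force: [0.5, 0.2, -0.5]
gripper_width: -0.0
```

Call:
{"op": "carry_out", "data": {"commands": [0, 0, 0.1, 0, 0, 0, 0, 0, 0, 0.1, 0, 0, 0, 0]}}

```text
time: 4.08
eef_pos: [0.5163, 0.0443, 0.0463]
tcp_rot: [[0.999, -0.033, 0.004], [-0.033, -0.999, -0.0], [0.004, 0.0, -1.0]]
force: [0.9, -0.3, -0.5]
gripper_width: -0.0001
```

Call:
{"op": "carry_out", "data": {"commands": [0, 0, 0.1, 0, 0, 0, 0, 0, 0, 0.1, 0, 0, 0, 0]}}

```text
time: 4.25
eef_pos: [0.5161, 0.0443, 0.045]
tcp_rot: [[0.999, -0.033, 0.003], [-0.033, -0.999, -0.0], [0.003, 0.0, -1.0]]
force: [-1.0, -0.2, 0.4]
gripper_width: 0.0002
```

Call:
{"op": "carry_out", "data": {"commands": [0, 0, 0.1, 0, 0, 0, 0, 0, 0, 0.1, 0, 0, 0, 0]}}

```text
time: 4.42
eef_pos: [0.5159, 0.0443, 0.0438]
tcp_rot: [[0.999, -0.033, 0.003], [-0.033, -0.999, -0.0], [0.003, 0.0, -1.0]]
force: [0.4, 0.6, -0.0]
gripper_width: 0.0002
```

```bash
python3 - <<'E'
from go import *
goal((-95.7,0,48))
c=bot.capture("wrist");a=c["color"][:,:,::-1];cv2.imwrite("pics/w3.png",cv2.resize(a[150:400,180:480],None,fx=2.4,fy=2.4))
c=bot.capture("side");a=c["color"][:,:,::-1];cv2.imwrite("pics/s3.png",cv2.resize(a[200:340,190:400],None,fx=3.5,fy=3.5))
E
```

```text
t 4.4167 tcp [0.5159 0.0443 0.0438] F [ 0.41  0.55 -0.01] shift cm [-0.18 -0.07 -0.42] rot [ 0.    -0.003 -0.002]
```

View pics/w3.png

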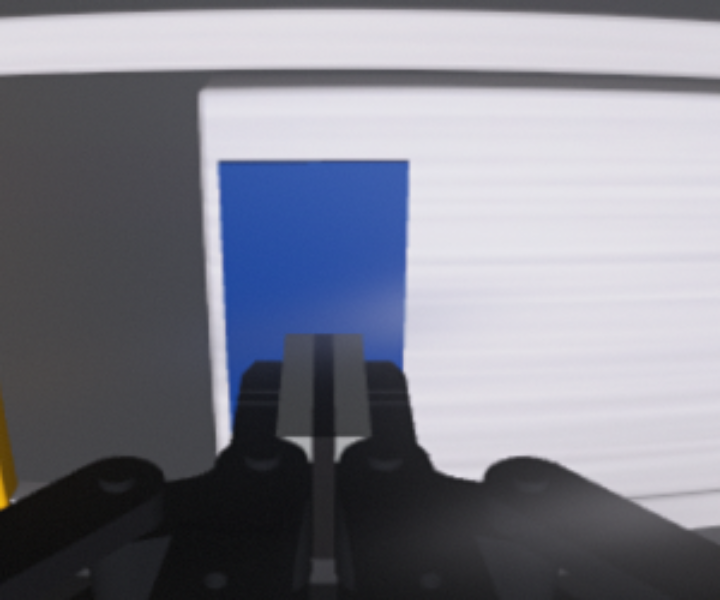

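View pics/s3.png

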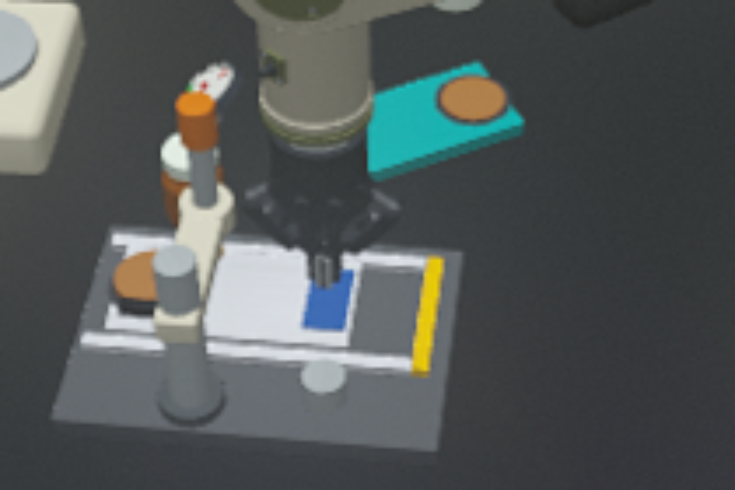

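The fingers are still just above the pad, with no contact yet. I'll keep lowering.

Call:
{"op": "carry_out", "data": {"commands": [0, 0, 0.1, 0, 0, 0, 0, 0, 0, 0.1, 0, 0, 0, 0]}}

```text
time: 4.68
eef_pos: [0.516, 0.0443, 0.0428]
tcp_rot: [[0.999, -0.033, 0.003], [-0.033, -0.999, -0.0], [0.003, 0.0, -1.0]]
force: [-0.2, -0.4, -0.1]
gripper_width: 0.0001
```

Call:
{"op": "carry_out", "data": {"commands": [0, 0, 0.1, 0, 0, 0, 0, 0, 0, 0.1, 0, 0, 0, 0]}}

```text
time: 4.85
eef_pos: [0.5158, 0.0443, 0.0416]
tcp_rot: [[0.999, -0.033, 0.003], [-0.033, -0.999, -0.0], [0.003, 0.0, -1.0]]
force: [-0.3, -0.6, -0.0]
gripper_width: 0.0001
```

Call:
{"op": "carry_out", "data": {"commands": [0, 0, 0.1, 0, 0, 0, 0, 0, 0, 0.1, 0, 0, 0, 0]}}

```text
time: 5.02
eef_pos: [0.5156, 0.0443, 0.0403]
tcp_rot: [[0.999, -0.033, 0.003], [-0.033, -0.999, -0.0], [0.003, 0.0, -1.0]]
force: [0.0, 0.0, -0.3]
gripper_width: -0.0001
```

Call:
{"op": "carry_out", "data": {"commands": [0, 0, 0.1, 0, 0, 0, 0, 0, 0, 0.1, 0, 0, 0, 0]}}

```text
time: 5.18
eef_pos: [0.5155, 0.0443, 0.0391]
tcp_rot: [[0.999, -0.033, 0.002], [-0.033, -0.999, -0.0], [0.002, 0.0, -1.0]]
force: [0.4, -0.4, -0.0]
gripper_width: -0.0003
```

Call:
{"op": "carry_out", "data": {"commands": [0, 0, 0.1, 0, 0, 0, 0, 0, 0, 0.1, 0, 0, 0, 0]}}

```text
time: 5.35
eef_pos: [0.5153, 0.0443, 0.0378]
tcp_rot: [[0.999, -0.033, 0.002], [-0.033, -0.999, -0.0], [0.002, 0.0, -1.0]]
force: [0.3, -0.1, 0.9]
gripper_width: 0.0003
```

```bash
python3 - <<'E'
from go import *
goal((-95.7,0,48))
s=bot.read_state();print(s["gripper_width"],s["joints"],s["wrist_torque"],s["joint_torque"])
c=bot.capture("side");a=c["color"][:,:,::-1];cv2.imwrite("pics/s4.png",cv2.resize(a[230:320,240:340],None,fx=6,fy=6))
print(projw(bot.capture("wrist"),s["eef_pos"]),proj(c,s["eef_pos"]),proj(bot.capture("scene"),s["eef_pos"]))
c=bot.capture("scene");a=c["color"][:,:,::-1];cv2.imwrite("pics/c4.png",cv2.resize(a[210:360,230:400],None,fx=4,fy=4))
E
```

```text
t 5.35 tcp [0.5153 0.0443 0.0378] F [ 0.26 -0.07  0.94] shift cm [-0.12 -0.07 -1.02] rot [ 0.    -0.002 -0.002]
0.0002596720120573682 [-1.31619857e-02  5.92393430e-02  1.88763849e+00 -2.38471429e-04
  1.19278673e+00  1.97489939e-02] [-0.04870258  0.02035844  0.03753572] [-1.11912141e-02 -4.82049394e+01 -4.51777411e+01 -1.52860910e-03
 -8.71185469e-02  1.38324987e-05]
[[314.00812722 284.11757619]] [[282.89595849 286.73218076]] [[310.23017815 304.26231963]]
```

View pics/s4.png

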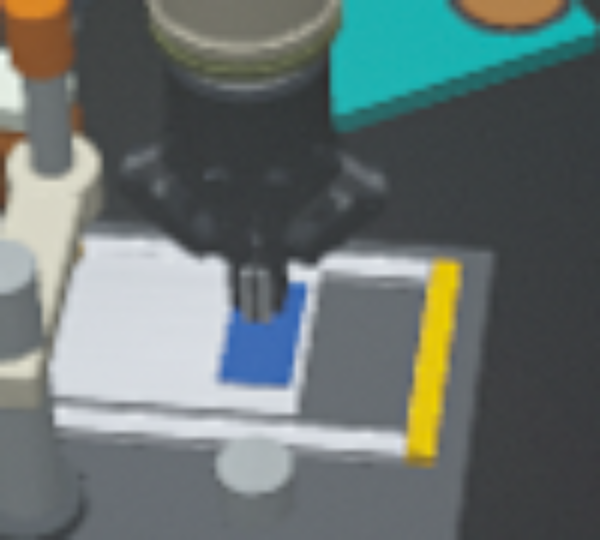

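View pics/c4.png

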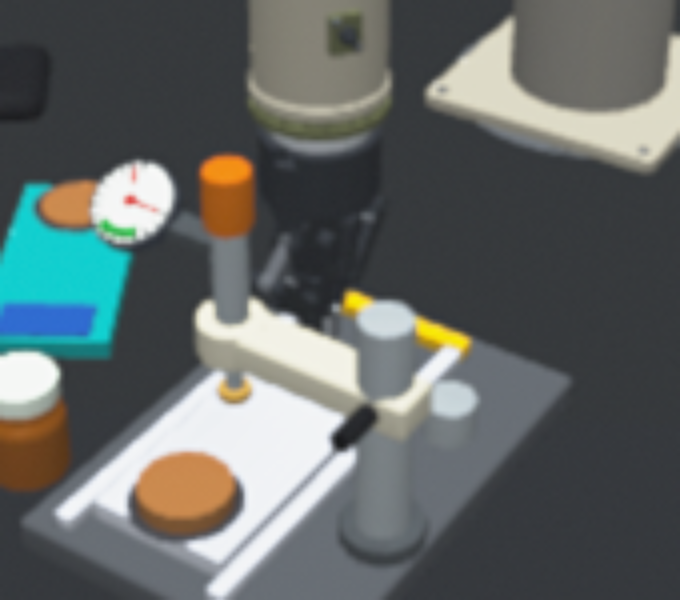

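Call:
{"op": "carry_out", "data": {"commands": [0, 0, 0.1, 0, 0, 0, 0, 0, 0, 0.1, 0, 0, 0, 0]}}

```text
time: 5.72
eef_pos: [0.5154, 0.0443, 0.0369]
tcp_rot: [[0.999, -0.033, 0.002], [-0.033, -0.999, -0.0], [0.002, 0.0, -1.0]]
force: [0.4, 0.3, -0.6]
gripper_width: -0.0002
```

Call:
{"op": "carry_out", "data": {"commands": [0, 0, 0.1, 0, 0, 0, 0, 0, 0, 0.1, 0, 0, 0, 0]}}

```text
time: 5.88
eef_pos: [0.5153, 0.0443, 0.0357]
tcp_rot: [[0.999, -0.033, 0.002], [-0.033, -0.999, -0.0], [0.002, 0.0, -1.0]]
force: [0.1, 0.3, 0.2]
gripper_width: -0.0001
```

Call:
{"op": "carry_out", "data": {"commands": [0, 0, 0.1, 0, 0, 0, 0, 0, 0, 0.1, 0, 0, 0, 0]}}

```text
time: 6.05
eef_pos: [0.5152, 0.0443, 0.0345]
tcp_rot: [[0.999, -0.033, 0.002], [-0.033, -0.999, -0.0], [0.002, 0.0, -1.0]]
force: [0.2, -0.5, 1.4]
gripper_width: 0.0001
```

Contact may be starting (1.4 N). I'll continue in half-millimetre steps.

Call:
{"op": "carry_out", "data": {"commands": [0, 0, 0.05, 0, 0, 0, 0, 0, 0, 0.05, 0, 0, 0, 0]}}

```text
time: 6.22
eef_pos: [0.515, 0.0443, 0.0338]
tcp_rot: [[0.999, -0.033, 0.001], [-0.033, -0.999, -0.0], [0.001, 0.0, -1.0]]
force: [-0.1, 0.1, 0.1]
gripper_width: 0.0001
```

Call:
{"op": "carry_out", "data": {"commands": [0, 0, 0.05, 0, 0, 0, 0, 0, 0, 0.05, 0, 0, 0, 0]}}

```text
time: 6.38
eef_pos: [0.515, 0.0443, 0.0332]
tcp_rot: [[0.999, -0.033, 0.001], [-0.033, -0.999, -0.0], [0.001, 0.0, -1.0]]
force: [0.2, 0.2, 0.2]
gripper_width: -0.0002
```

Call:
{"op": "carry_out", "data": {"commands": [0, 0, 0.1, 0, 0, 0, 0, 0, 0, 0.1, 0, 0, 0, 0]}}

```text
time: 6.55
eef_pos: [0.5149, 0.0443, 0.032]
tcp_rot: [[0.999, -0.033, 0.001], [-0.033, -0.999, -0.0], [0.001, 0.0, -1.0]]
force: [0.1, -0.1, -0.6]
gripper_width: 0.0005
```

Call:
{"op": "carry_out", "data": {"commands": [0, 0, 0.1, 0, 0, 0, 0, 0, 0, 0.1, 0, 0, 0, 0]}}

```text
time: 6.72
eef_pos: [0.5147, 0.0443, 0.0308]
tcp_rot: [[0.999, -0.033, 0.001], [-0.033, -0.999, -0.0], [0.001, 0.0, -1.0]]
force: [0.3, -0.5, -0.6]
gripper_width: 0.0
```

```bash
python3 - <<'E'
from go import *
goal((-95.7,0,48))
c=bot.capture("wrist");a=c["color"][:,:,::-1];cv2.imwrite("pics/w5.png",cv2.resize(a[150:350,180:480],None,fx=2.6,fy=2.6))
E
```

```text
t 6.7167 tcp [0.5147 0.0443 0.0308] F [ 0.34 -0.51 -0.62] shift cm [-0.05 -0.07 -1.72] rot [ 0.    -0.001 -0.002]
```

View pics/w5.png

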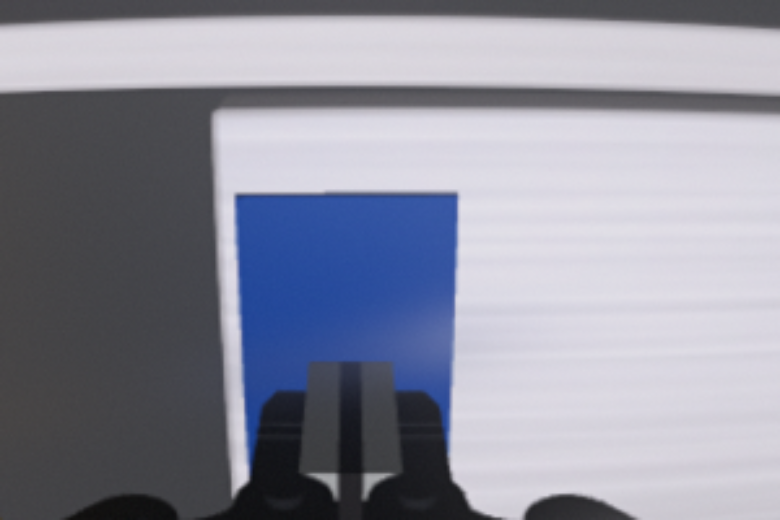

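The finger tips are visibly about 25 mm short of the reported TCP: the tip edge in the wrist view is at v≈289 instead of 263. So I expect contact at a reported z of about 0.02, and I'll keep feeling downward.

Call:
{"op": "carry_out", "data": {"commands": [0, 0, 0.1, 0, 0, 0, 0, 0, 0, 0.2, 0, 0, 0, 0, 0, 0, 0.3, 0, 0, 0, 0]}}

```text
time: 7.02
eef_pos: [0.5147, 0.0443, 0.0277]
tcp_rot: [[0.999, -0.033, 0.001], [-0.033, -0.999, -0.0], [0.001, 0.0, -1.0]]
force: [-0.5, -0.7, -1.3]
gripper_width: 0.0004
```

Call:
{"op": "carry_out", "data": {"commands": [0, 0, 0.1, 0, 0, 0, 0, 0, 0, 0.2, 0, 0, 0, 0]}}

```text
time: 7.18
eef_pos: [0.5147, 0.0443, 0.0256]
tcp_rot: [[0.999, -0.033, 0.001], [-0.033, -0.999, -0.0], [0.001, 0.0, -1.0]]
force: [-0.1, 0.5, -0.7]
gripper_width: 0.0002
```

Call:
{"op": "carry_out", "data": {"commands": [0, 0, 0.1, 0, 0, 0, 0, 0, 0, 0.1, 0, 0, 0, 0]}}

```text
time: 7.35
eef_pos: [0.5149, 0.0444, 0.0247]
tcp_rot: [[0.999, -0.033, 0.001], [-0.033, -0.999, -0.0], [0.001, 0.0, -1.0]]
force: [-0.3, -0.1, -0.8]
gripper_width: -0.0002
```

Call:
{"op": "carry_out", "data": {"commands": [0, 0, 0.1, 0, 0, 0, 0, 0, 0, 0.1, 0, 0, 0, 0]}}

```text
time: 7.52
eef_pos: [0.5155, 0.0443, 0.0247]
tcp_rot: [[0.999, -0.033, 0.002], [-0.033, -0.999, -0.0], [0.002, 0.0, -1.0]]
force: [-2.4, -0.0, 8.1]
gripper_width: -0.0003
```

Contact: 8 N at a reported z of 0.0247. So the tips are 23 mm behind the TCP. I'll press slightly harder and drag along gauge −x.

Call:
{"op": "carry_out", "data": {"commands": [0, 0, 0.15, 0, 0, 0, 0, 0, 0, 0.15, 0, 0, 0, 0]}}

```text
time: 7.68
eef_pos: [0.5165, 0.0443, 0.0246]
tcp_rot: [[0.999, -0.033, 0.004], [-0.033, -0.999, -0.0], [0.004, 0.0, -1.0]]
force: [-4.4, 1.2, 12.5]
gripper_width: 0.0001
```

Call:
{"op": "carry_out", "data": {"commands": [-0.4, 0, 0.15, 0, 0, 0, 0, -0.8, 0, 0.15, 0, 0, 0, 0, -1.2, 0, 0.15, 0, 0, 0, 0, -1.6, 0, 0.15, 0, 0, 0, 0]}}

```text
time: 8.02
eef_pos: [0.5026, 0.0448, 0.0247]
tcp_rot: [[0.999, -0.033, 0.008], [-0.033, -0.999, -0.0], [0.008, 0.0, -1.0]]
force: [3.1, 0.0, 5.4]
gripper_width: 0.0001
```

```bash
python3 - <<'E'
from go import *
goal((-148,0,48))
c=bot.capture("wrist");a=c["color"][:,:,::-1];cv2.imwrite("pics/w6.png",a)
E
```

```text
t 8.0167 tcp [0.5026 0.0448 0.0247] F [3.15 0.05 5.41] shift cm [-4.06 -0.05 -2.37] rot [ 0.    -0.008 -0.002]
```

View pics/w6.png

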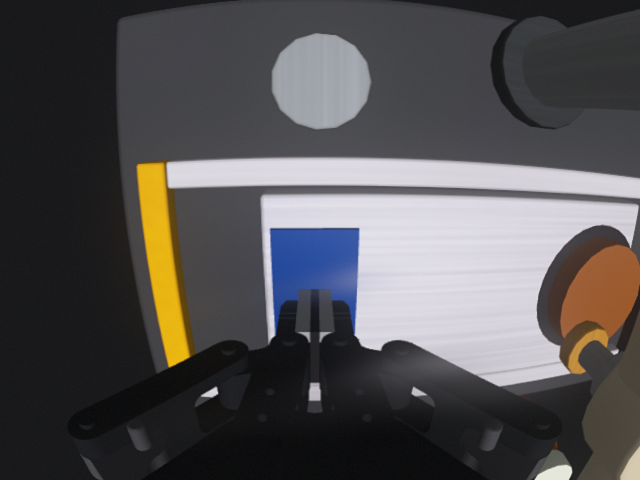

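The pad (270–358) stays centred under the fingers (315), so the holder is moving with them. Continuing.

Call:
{"op": "carry_out", "data": {"commands": [-0.5, 0, 0.15, 0, 0, 0, 0, -1.0, 0, 0.17, 0, 0, 0, 0, -1.5, 0, 0.17, 0, 0, 0, 0, -2.0, 0, 0.17, 0, 0, 0, 0]}}

```text
time: 8.4
eef_pos: [0.4843, 0.0454, 0.0246]
tcp_rot: [[0.999, -0.033, 0.013], [-0.033, -0.999, -0.0], [0.013, 0.0, -1.0]]
force: [3.3, -0.6, 8.0]
gripper_width: -0.0001
```

Call:
{"op": "carry_out", "data": {"commands": [-0.4, 0, 0.15, 0, 0, 0, 0, -0.8, 0, 0.17, 0, 0, 0, 0, -1.2, 0, 0.17, 0, 0, 0, 0]}}

```text
time: 8.65
eef_pos: [0.4747, 0.0458, 0.0246]
tcp_rot: [[0.999, -0.033, 0.018], [-0.033, -0.999, -0.001], [0.018, -0.0, -1.0]]
force: [2.6, -0.2, 8.6]
gripper_width: 0.0
```

```bash
python3 - <<'E'
from go import *
goal((-148,0,48))
c=bot.capture("wrist");a=c["color"][:,:,::-1];cv2.imwrite("pics/w7.png",a)
E
```

```text
t 8.65 tcp [0.4747 0.0458 0.0246] F [ 2.58 -0.17  8.63] shift cm [-1.24 -0.05 -2.36] rot [-0.    -0.018 -0.002]
```

View pics/w7.png

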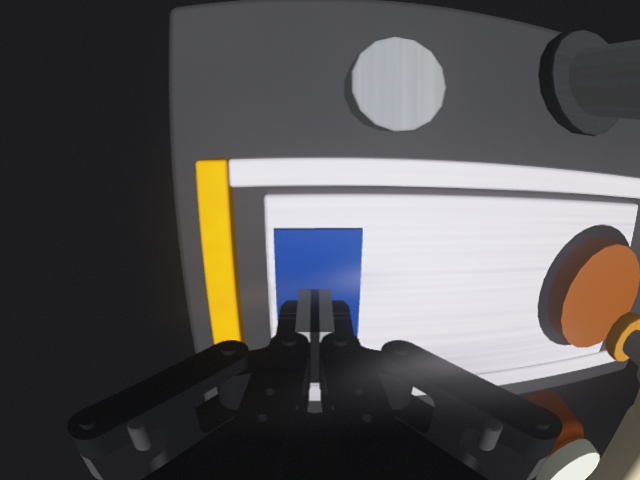

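Call:
{"op": "carry_out", "data": {"commands": [-0.4, 0, 0.15, 0, 0, 0, 0, -0.8, 0, 0.17, 0, 0, 0, 0, -1.1, 0, 0.17, 0, 0, 0, 0, -1.1, 0, 0.17, 0, 0, 0, 0]}}

```text
time: 9.03
eef_pos: [0.4651, 0.0462, 0.0246]
tcp_rot: [[0.999, -0.033, 0.022], [-0.033, -0.999, -0.001], [0.022, -0.0, -1.0]]
force: [1.2, -0.8, 10.6]
gripper_width: -0.0001
```

Call:
{"op": "carry_out", "data": {"commands": [-0.2, 0, 0.17, 0, 0, 0, 0, -0.4, 0, 0.17, 0, 0, 0, 0, -0.4, 0, 0.17, 0, 0, 0, 0]}}

```text
time: 9.28
eef_pos: [0.4634, 0.0462, 0.0247]
tcp_rot: [[0.999, -0.033, 0.027], [-0.033, -0.999, -0.001], [0.027, -0.0, -1.0]]
force: [2.0, 0.3, 7.7]
gripper_width: 0.0002
```

Call:
{"op": "carry_out", "data": {"commands": [-0.2, 0, 0.2, 0, 0, 0, 0, -0.4, 0, 0.2, 0, 0, 0, 0, -0.4, 0, 0.2, 0, 0, 0, 0]}}

```text
time: 9.53
eef_pos: [0.4619, 0.0463, 0.0247]
tcp_rot: [[0.999, -0.033, 0.032], [-0.033, -0.999, -0.001], [0.032, -0.0, -0.999]]
force: [2.0, -0.4, 10.5]
gripper_width: -0.0003
```

```bash
python3 - <<'E'
from go import *
goal((-148,0,48))
c=bot.capture("wrist");a=c["color"][:,:,::-1];cv2.imwrite("pics/w8.png",a)
E
```

```text
t 9.5333 tcp [0.4619 0.0463 0.0247] F [ 1.97 -0.36 10.53] shift cm [ 0.07 -0.04 -2.33] rot [-0.    -0.032 -0.002]
```

View pics/w8.png

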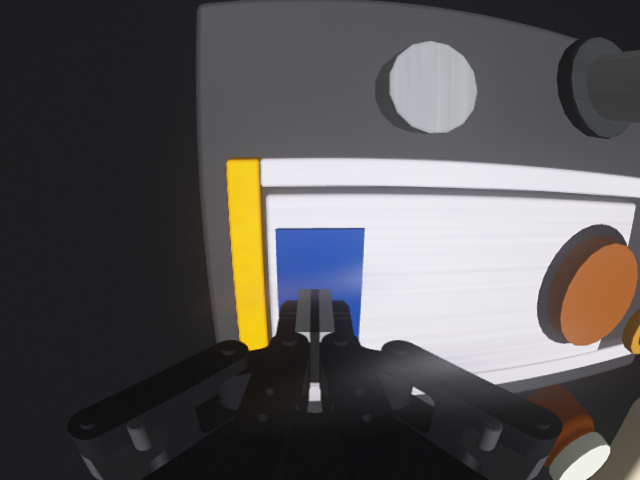

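Call:
{"op": "carry_out", "data": {"commands": [-0.3, 0, 0.2, 0, -0.01, 0, 0, -0.5, 0, 0.2, 0, -0.02, 0, 0, -0.5, 0, 0.2, 0, -0.03, 0, 0]}}

```text
time: 9.83
eef_pos: [0.4593, 0.0464, 0.0246]
tcp_rot: [[0.999, -0.033, 0.007], [-0.033, -0.999, 0.0], [0.007, -0.0, -1.0]]
force: [-0.6, -0.3, 12.7]
gripper_width: -0.0004
```

Call:
{"op": "carry_out", "data": {"commands": [-0.3, 0, 0.2, 0, -0.01, 0, 0, -0.5, 0, 0.2, 0, -0.02, 0, 0, -0.5, 0, 0.2, 0, -0.03, 0, 0]}}

```text
time: 10.08
eef_pos: [0.4571, 0.0465, 0.0246]
tcp_rot: [[0.999, -0.033, -0.017], [-0.033, -0.999, 0.001], [-0.017, -0.0, -1.0]]
force: [2.2, -0.8, 11.1]
gripper_width: -0.0002
```

```bash
python3 - <<'E'
from go import *
goal((-148,0,48))
c=bot.capture("wrist");a=c["color"][:,:,::-1];cv2.imwrite("pics/w9.png",cv2.resize(a[140:370,190:420],None,fx=2.6,fy=2.6))
E
```

```text
t 10.0833 tcp [0.4571 0.0465 0.0246] F [ 2.15 -0.77 11.07] shift cm [ 0.43 -0.03 -2.34] rot [-0.     0.017 -0.002]
```

View pics/w9.png

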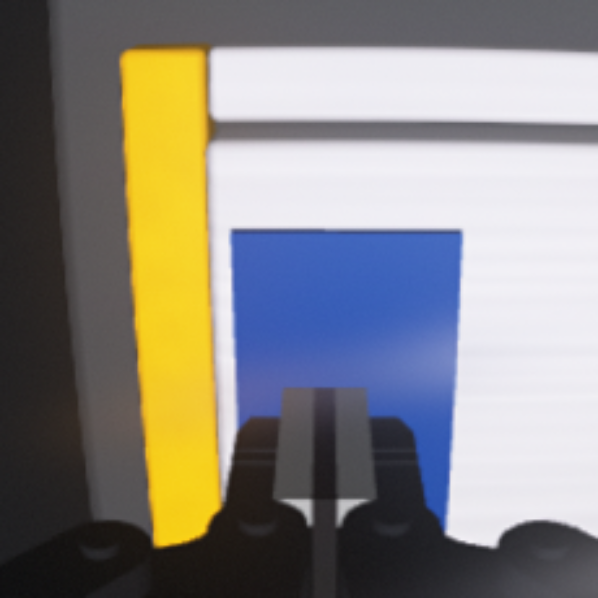

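Call:
{"op": "carry_out", "data": {"commands": [-0.3, 0, 0.2, 0, 0, 0, 0, -0.6, 0, 0.2, 0, 0.01, 0, 0, -0.8, 0, 0.2, 0, 0.017, 0, 0, -0.8, 0, 0.2, 0, 0.017, 0, 0]}}

```text
time: 10.47
eef_pos: [0.4518, 0.0467, 0.0246]
tcp_rot: [[0.999, -0.033, 0.006], [-0.033, -0.999, 0.0], [0.005, -0.0, -1.0]]
force: [5.4, -0.7, 5.4]
gripper_width: 0.0001
```

Call:
{"op": "carry_out", "data": {"commands": [-0.3, 0, 0.2, 0, 0, 0, 0, -0.6, 0, 0.2, 0, 0, 0, 0, -0.6, 0, 0.2, 0, 0, 0, 0]}}

```text
time: 10.72
eef_pos: [0.4487, 0.0468, 0.0247]
tcp_rot: [[0.999, -0.033, 0.012], [-0.033, -0.999, 0.0], [0.012, -0.0, -1.0]]
force: [5.7, 0.1, 8.0]
gripper_width: 0.0001
```

```bash
python3 - <<'E'
from go import *
goal((-148,0,48))
c=bot.capture("wrist");a=c["color"][:,:,::-1];cv2.imwrite("pics/w10.png",cv2.resize(a[140:370,190:420],None,fx=2.6,fy=2.6))
E
```

```text
t 10.7167 tcp [0.4487 0.0468 0.0247] F [5.66 0.14 8.02] shift cm [ 1.35 -0.03 -2.32] rot [-0.    -0.012 -0.002]
```

View pics/w10.png

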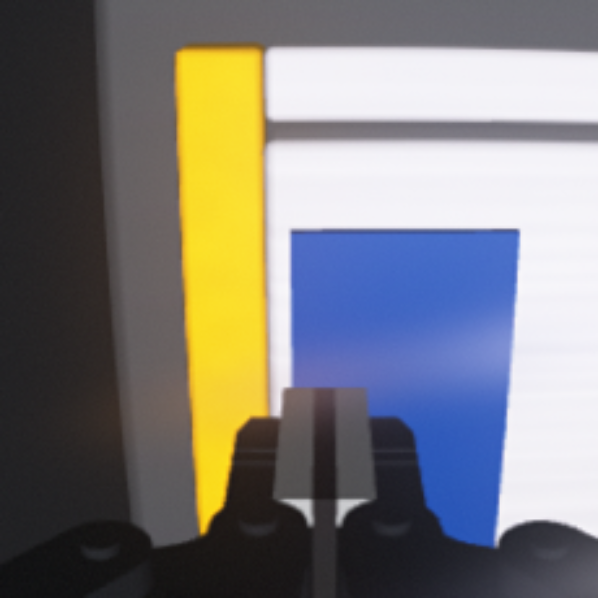

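The fingers slid over the pad while the holder stayed on the stop (Fx 5.7 N, no gap), so it is home. Lifting off with the −x bias kept.

Call:
{"op": "carry_out", "data": {"commands": [-0.3, 0, -0.2, 0, 0, 0, 0, -0.3, 0, -1, 0, 0, 0, 0, -0.3, 0, -4, 0, 0, 0, 0, -0.3, 0, -8, 0, 0, 0, 0, -0.3, 0, -12, 0, 0, 0, 0, -0.3, 0, -16, 0, 0, 0, 0, -0.3, 0, -20, 0, 0, 0, 0, -0.3, 0, -24, 0, 0, 0, 0, -0.3, 0, -28, 0, 0, 0, 0, -0.3, 0, -31, 0, 0, 0, 0, -0.3, 0, -32, 0, 0, 0, 0]}}

```text
time: 11.68
eef_pos: [0.4426, 0.0469, 0.3505]
tcp_rot: [[0.999, -0.033, 0.019], [-0.033, -0.999, 0.0], [0.019, -0.001, -1.0]]
force: [0.2, 0.3, 1.1]
gripper_width: -0.0
```

```bash
python3 - <<'E'
from go import *
goal((0,0,300))
c=bot.capture("wrist");a=c["color"][:,:,::-1];cv2.imwrite("pics/w11.png",a)
g=(.6098,.0421,-.031)
for P in [(-170,51,40),(-130,-34,48),(-166,34,48),(-130,34,48),(0,0,255)]: print(P,projw(c,G(P,*g)).round(1))
E
```

```text
t 11.6833 tcp [0.4426 0.0469 0.3505] F [0.2  0.26 1.13] shift cm [16.63 -0.06  5.36] rot [-0.001 -0.019 -0.002]
(-170, 51, 40) [[307.4 143.9]]
(-130, -34, 48) [[338.6 209.8]]
(-166, 34, 48) [[310.7 157.6]]
(-130, 34, 48) [[339.2 157.6]]
(0, 0, 255) [[514.7 228.7]]
```

View pics/w11.png

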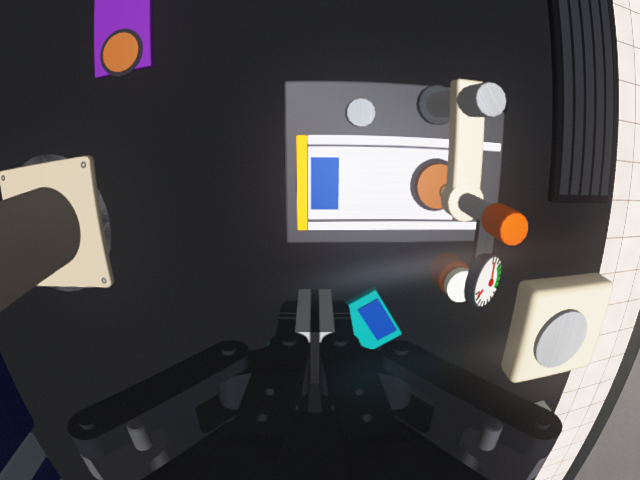

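The pad (311–339, 157–210) lies exactly where it should when home. Now the knob.

Call:
{"op": "carry_out", "data": {"commands": [4, 0, 0.5, 0, -0.019, 0, 0, 8, 0, 1, 0, -0.019, 0, 0, 12, 0, 1.5, 0, -0.019, 0, 0, 16, -0.1, 2, 0, -0.019, 0, 0, 16.6, -0.1, 4, 0, -0.019, 0, 0, 16.6, -0.1, 6, 0, -0.019, 0, 0, 16.6, -0.1, 7.5, 0, -0.019, 0, 0, 16.6, -0.1, 8.3, 0, -0.019, 0, 0, 16.6, -0.1, 8.3, 0, -0.019, 0, 0]}}

```text
time: 12.48
eef_pos: [0.6081, 0.0425, 0.2656]
tcp_rot: [[0.999, -0.033, -0.007], [-0.033, -0.999, 0.001], [-0.007, -0.0, -1.0]]
force: [-0.1, 0.1, 0.1]
gripper_width: 0.0001
```

```bash
python3 - <<'E'
from go import *
goal((0,0,232))
c=bot.capture("wrist");a=c["color"][:,:,::-1];cv2.imwrite("pics/w12.png",a)
c=bot.capture("scene");a=c["color"][:,:,::-1];cv2.imwrite("pics/c12.png",cv2.resize(a[160:360,210:380],None,fx=3,fy=3,interpolation=cv2.INTER_CUBIC))
E
```

```text
t 12.4833 tcp [0.6081 0.0425 0.2656] F [-0.12  0.09  0.1 ] shift cm [0.2  0.04 3.36] rot [-0.     0.007 -0.002]
```

View pics/w12.png

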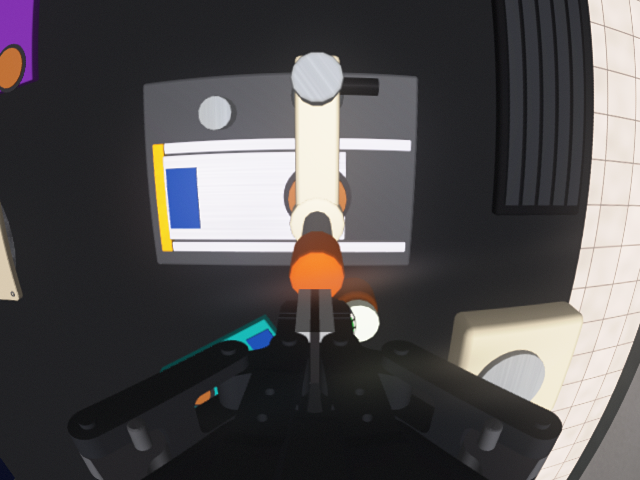

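View pics/c12.png

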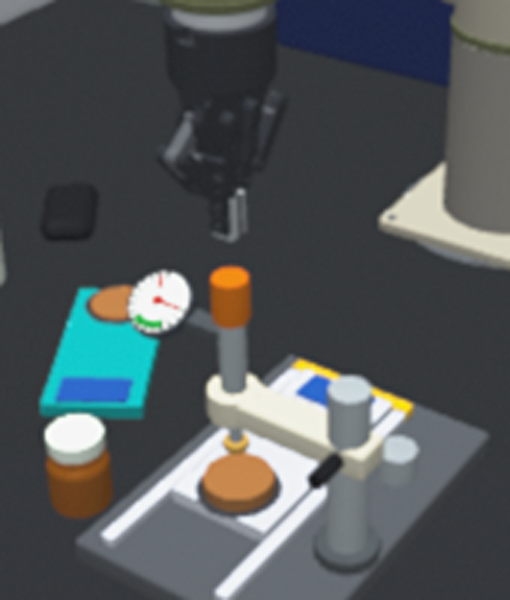

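Call:
{"op": "carry_out", "data": {"commands": [0.2, 0, 1, 0, 0.007, 0, 0, 0.2, 0, 2, 0, 0.007, 0, 0, 0.2, 0, 2.6, 0, 0.007, 0, 0, 0.2, 0, 2.6, 0, 0.007, 0, 0]}}

```text
time: 12.92
eef_pos: [0.6105, 0.0425, 0.2417]
tcp_rot: [[0.999, -0.033, 0.003], [-0.033, -0.999, 0.0], [0.003, -0.001, -1.0]]
force: [-0.6, -0.5, -0.7]
gripper_width: -0.0001
```

Call:
{"op": "carry_out", "data": {"commands": [0, 0, 0.2, 0, 0, 0, 0, 0, 0, 0.3, 0, 0, 0, 0, 0, 0, 0.3, 0, 0, 0, 0]}}

```text
time: 13.17
eef_pos: [0.6104, 0.0425, 0.2385]
tcp_rot: [[0.999, -0.033, 0.003], [-0.033, -0.999, 0.0], [0.003, -0.001, -1.0]]
force: [0.0, 0.5, 0.2]
gripper_width: -0.0002
```

Call:
{"op": "carry_out", "data": {"commands": [0, 0, 0.2, 0, 0, 0, 0, 0, 0, 0.3, 0, 0, 0, 0, 0, 0, 0.3, 0, 0, 0, 0]}}

```text
time: 13.42
eef_pos: [0.6104, 0.0424, 0.2354]
tcp_rot: [[0.999, -0.033, 0.002], [-0.033, -0.999, 0.0], [0.002, -0.001, -1.0]]
force: [-0.3, -0.8, -1.2]
gripper_width: -0.0
```

Call:
{"op": "carry_out", "data": {"commands": [0, 0, 0.2, 0, 0, 0, 0, 0, 0, 0.3, 0, 0, 0, 0, 0, 0, 0.3, 0, 0, 0, 0]}}

```text
time: 13.67
eef_pos: [0.6103, 0.0425, 0.232]
tcp_rot: [[0.999, -0.033, 0.002], [-0.033, -0.999, 0.0], [0.002, -0.001, -1.0]]
force: [-0.0, 0.5, 0.8]
gripper_width: 0.0002
```

Call:
{"op": "carry_out", "data": {"commands": [0, 0, 0.2, 0, 0, 0, 0, 0, 0, 0.3, 0, 0, 0, 0, 0, 0, 0.3, 0, 0, 0, 0]}}

```text
time: 13.92
eef_pos: [0.6105, 0.0424, 0.2294]
tcp_rot: [[0.999, -0.033, 0.003], [-0.033, -0.999, 0.0], [0.003, -0.001, -1.0]]
force: [-0.6, -0.7, 3.7]
gripper_width: -0.0001
```

Call:
{"op": "carry_out", "data": {"commands": [0, 0, 0.2, 0, 0, 0, 0, 0, 0, 0.4, 0, 0, 0, 0, 0, 0, 0.5, 0, 0, 0, 0, 0, 0, 0.5, 0, 0, 0, 0]}}

```text
time: 14.25
eef_pos: [0.6105, 0.0425, 0.2247]
tcp_rot: [[0.999, -0.033, 0.003], [-0.033, -0.999, 0.0], [0.003, -0.001, -1.0]]
force: [-1.4, -0.3, 4.5]
gripper_width: -0.0
```

Call:
{"op": "carry_out", "data": {"commands": [0, 0, 0.2, 0, 0, 0, 0, 0, 0, 0.4, 0, 0, 0, 0, 0, 0, 0.5, 0, 0, 0, 0, 0, 0, 0.5, 0, 0, 0, 0]}}

```text
time: 14.58
eef_pos: [0.6105, 0.0424, 0.2197]
tcp_rot: [[0.999, -0.033, 0.003], [-0.033, -0.999, 0.0], [0.003, -0.001, -1.0]]
force: [-2.3, -0.1, 4.0]
gripper_width: 0.0
```

Pushing at about 4.3 N and the carriage is sliding. At the earliest the foot touches near z≈0.203. I'll move to about 0.207, then feel.

Call:
{"op": "carry_out", "data": {"commands": [0, 0, 0.3, 0, 0, 0, 0, 0, 0, 0.6, 0, 0, 0, 0, 0, 0, 0.9, 0, 0, 0, 0, 0, 0, 1.2, 0, 0, 0, 0, 0, 0, 1.3, 0, 0, 0, 0]}}

```text
time: 15.0
eef_pos: [0.6106, 0.0425, 0.2067]
tcp_rot: [[0.999, -0.033, 0.003], [-0.033, -0.999, 0.0], [0.003, -0.0, -1.0]]
force: [-2.5, -0.0, 6.1]
gripper_width: 0.0001
```

Call:
{"op": "carry_out", "data": {"commands": [0, 0, 0.15, 0, 0, 0, 0, 0, 0, 0.2, 0, 0, 0, 0]}}

```text
time: 15.17
eef_pos: [0.6105, 0.0424, 0.2047]
tcp_rot: [[0.999, -0.033, 0.003], [-0.033, -0.999, 0.0], [0.003, -0.0, -1.0]]
force: [-2.3, -0.1, 5.8]
gripper_width: 0.0001
```

Call:
{"op": "carry_out", "data": {"commands": [0, 0, 0.15, 0, 0, 0, 0, 0, 0, 0.2, 0, 0, 0, 0]}}

```text
time: 15.33
eef_pos: [0.6106, 0.0425, 0.203]
tcp_rot: [[0.999, -0.033, 0.003], [-0.033, -0.999, 0.0], [0.003, -0.001, -1.0]]
force: [-3.2, -0.5, 5.0]
gripper_width: 0.0001
```

Call:
{"op": "carry_out", "data": {"commands": [0, 0, 0.15, 0, 0, 0, 0, 0, 0, 0.2, 0, 0, 0, 0]}}

```text
time: 15.5
eef_pos: [0.6106, 0.0425, 0.2013]
tcp_rot: [[0.999, -0.033, 0.004], [-0.033, -0.999, 0.0], [0.004, -0.001, -1.0]]
force: [-3.6, -0.1, 8.4]
gripper_width: 0.0002
```

Force has jumped to 8.4 N, so the foot may have touched. Checking the dial.

```bash
cat > look.py <<'E'
import sys
from go import *
goal((0,0,200))
n=sys.argv[1]
c=bot.capture("scene");a=c["color"][:,:,::-1]
x0,y0=int(sys.argv[2]),int(sys.argv[3])
b=cv2.resize(a[y0:y0+90,x0:x0+80],None,fx=6.5,fy=6.5,interpolation=cv2.INTER_CUBIC)
cv2.imwrite(f"pics/{n}.png",b)
E
python3 look.py c13 235 245
```

```text
t 15.5 tcp [0.6106 0.0425 0.2013] F [-3.59 -0.14  8.39] shift cm [-0.08  0.04  0.13] rot [-0.001 -0.004 -0.002]
```

View pics/c13.png

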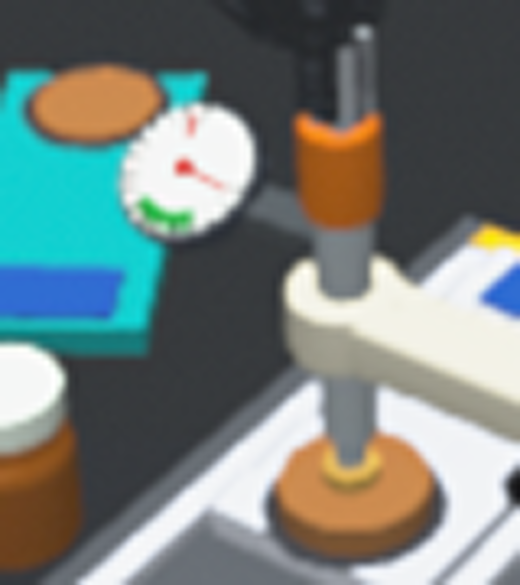

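The foot is at the sample and the dial still reads about 0. Going on in small steps.

Call:
{"op": "carry_out", "data": {"commands": [0, 0, 0.1, 0, 0, 0, 0, 0, 0, 0.2, 0, 0, 0, 0]}}

```text
time: 15.72
eef_pos: [0.6106, 0.0425, 0.2002]
tcp_rot: [[0.999, -0.033, 0.004], [-0.033, -0.999, 0.0], [0.004, -0.0, -1.0]]
force: [-4.1, 0.5, 8.6]
gripper_width: -0.0
```

Call:
{"op": "carry_out", "data": {"commands": [0, 0, 0.1, 0, 0, 0, 0, 0, 0, 0.2, 0, 0, 0, 0]}}

```text
time: 15.88
eef_pos: [0.6106, 0.0425, 0.1992]
tcp_rot: [[0.999, -0.033, 0.005], [-0.033, -0.999, 0.0], [0.005, -0.0, -1.0]]
force: [-4.5, -0.1, 8.9]
gripper_width: 0.0002
```

```bash
python3 look.py c14 235 245
```

```text
t 15.8833 tcp [0.6106 0.0425 0.1992] F [-4.54 -0.12  8.92] shift cm [-0.08  0.04 -0.08] rot [-0.    -0.005 -0.002]
```

View pics/c14.png

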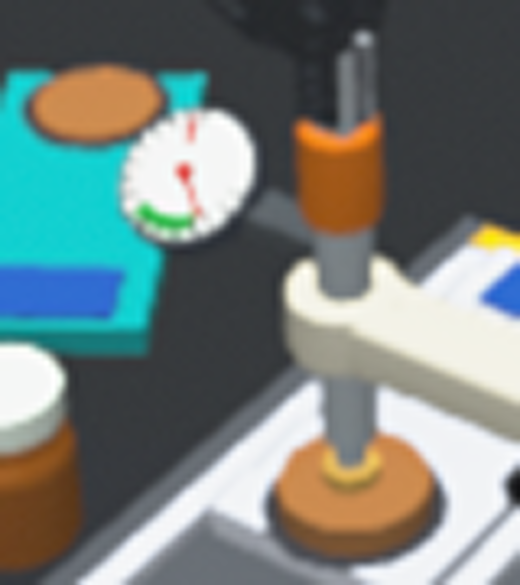

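The hand reads about 2.3 mm. About 2.7 mm more is needed.

Call:
{"op": "carry_out", "data": {"commands": [0, 0, 0.15, 0, 0, 0, 0, 0, 0, 0.25, 0, 0, 0, 0]}}

```text
time: 16.1
eef_pos: [0.6106, 0.0425, 0.1975]
tcp_rot: [[0.999, -0.033, 0.005], [-0.033, -0.999, 0.0], [0.005, -0.0, -1.0]]
force: [-5.2, -0.5, 9.5]
gripper_width: 0.0003
```

Call:
{"op": "carry_out", "data": {"commands": [0, 0, 0.1, 0, 0, 0, 0, 0, 0, 0.2, 0, 0, 0, 0]}}

```text
time: 16.27
eef_pos: [0.6107, 0.0425, 0.1967]
tcp_rot: [[0.999, -0.033, 0.006], [-0.033, -0.999, 0.0], [0.006, -0.0, -1.0]]
force: [-5.3, 0.2, 10.3]
gripper_width: 0.0002
```

```bash
python3 look.py c15 235 245
```

```text
t 16.2667 tcp [0.6107 0.0425 0.1967] F [-5.29  0.23 10.26] shift cm [-0.08  0.04 -0.33] rot [-0.    -0.006 -0.002]
```

View pics/c15.png

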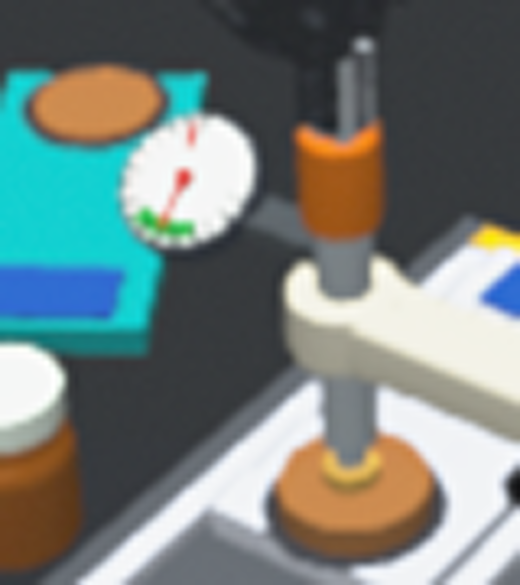

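The hand is in the middle of the green band, about 5 mm. Lifting off.

Call:
{"op": "carry_out", "data": {"commands": [0, 0, -0.3, 0, 0, 0, 0, 0, 0, -0.8, 0, 0, 0, 0, 0, 0, -3, 0, 0, 0, 0, 0, 0, -6, 0, 0, 0, 0, 0, 0, -9, 0, 0, 0, 0, 0, 0, -12, 0, 0, 0, 0, 0, 0, -12, 0, 0, 0, 0]}}

```text
time: 16.9
eef_pos: [0.6124, 0.0425, 0.3246]
tcp_rot: [[0.999, -0.032, 0.016], [-0.032, -0.999, -0.0], [0.016, -0.001, -1.0]]
force: [0.9, -0.3, 1.7]
gripper_width: 0.0002
```

```bash
python3 look.py c16 235 245; python3 - <<'E'
from go import *
for n in("wrist","side"):
    cv2.imwrite(f"pics/{n}16.png",bot.capture(n)["color"][:,:,::-1])
E
```

```text
t 16.9 tcp [0.6124 0.0425 0.3246] F [ 0.93 -0.27  1.74] shift cm [-0.47  0.05 12.45] rot [-0.    -0.016 -0.001]
```

View pics/c16.png

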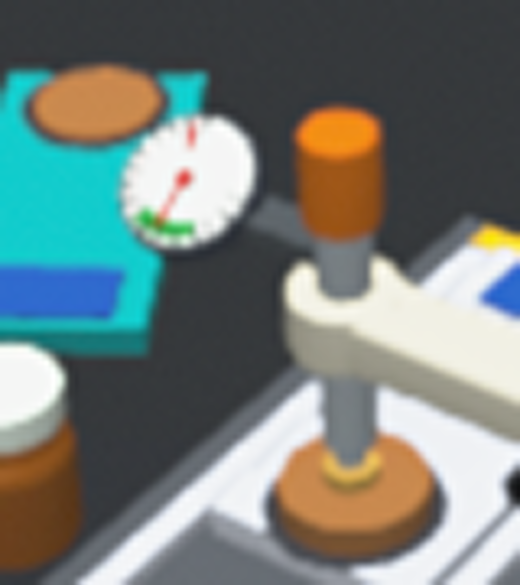

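View pics/wrist16.png

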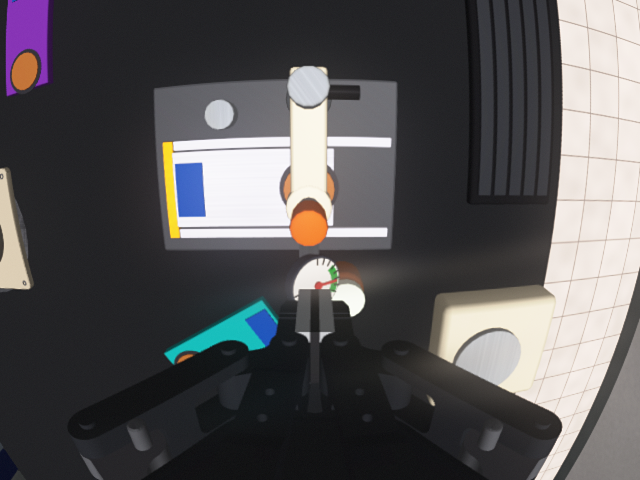

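View pics/side16.png

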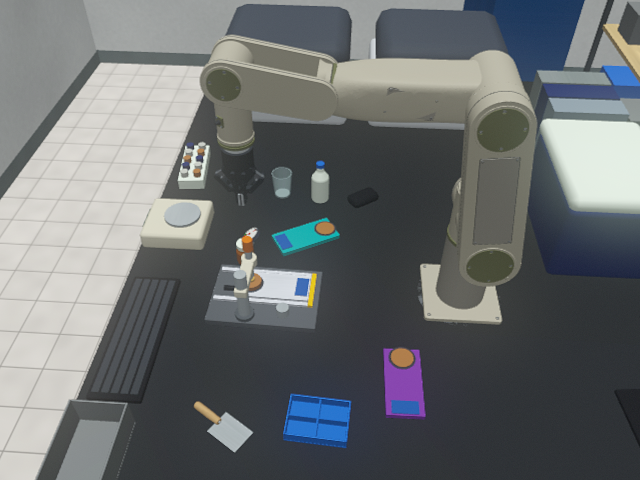

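The dial hand is in the green, the robot is clear and nothing else has moved. One last zoom on the stop contact and the dial.

```bash
python3 - <<'E'
import cv2
a=cv2.imread("pics/wrist16.png");b=cv2.resize(a[130:310,150:380],None,fx=3.3,fy=3.3,interpolation=cv2.INTER_CUBIC);cv2.imwrite("pics/w16z.png",b)
E
```

```text
(no output)
```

View pics/w16z.png

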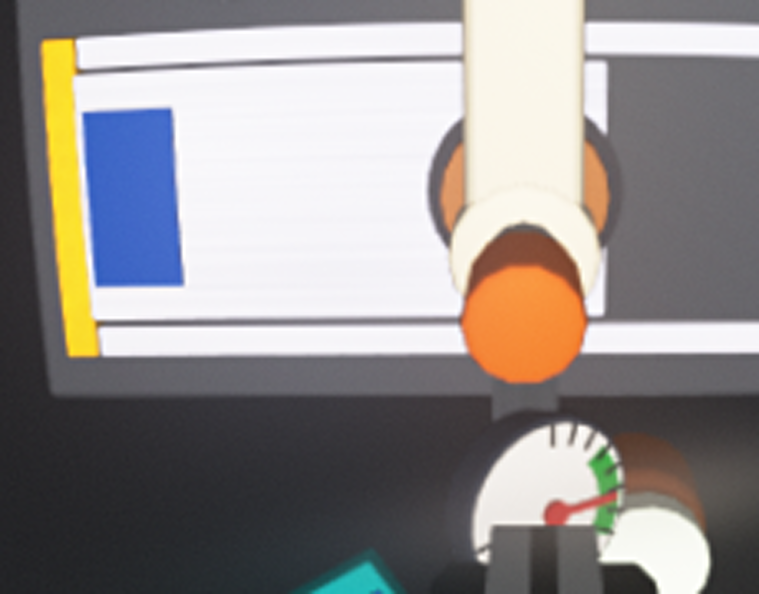

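The holder touches the stop along its whole edge. The dial hand is in mid-green, about 5 mm. Handing in.

```bash
python3 -c "
from station import bot
s=bot.read_state();print(s['time'],s['force']);print(bot.job_done())"
```

```text
17.05 [-0.15020472  0.6562037  -0.27652083]
the job is handed in; nothing more can be done
None
```

The job is done and handed in at 17 s. I pressed the blue pad at about 5–13 N and dragged the holder roughly 52 mm, until it stopped and the fingers slid over the pad. I then pushed the gauge down on its orange knob with shut fingers and lifted clear.

- **Holder:** the last pictures show its edge against the yellow stop with no gap, and the sample under the foot.
- **Dial:** the hand was in the middle of the green band, about 5 mm, both before and after I let go. I approached it from below in small steps, so the foot never came near 13 mm.
- **Everything else:** nothing else on the bench looked moved, and the tool force read about zero at the end.

Two readings disagreed with the description:

- **Finger tips:** they touched about 23 mm behind the reported TCP, so I found each contact by force.
- **Carriage start:** it worked out at about 16 mm down, against the stated maximum of 15 mm. That is within my measuring error.

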